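# Lower the lift stand by its release lever

### The arm

A 7-joint arm with a two-finger parallel gripper is mounted at the origin on a cart in front of the work surface, level with it; the furniture and walls round the work are solid. World frame = base frame: x ahead of the robot, y to its left, z up, the work surface at z = 0. Lengths are in m, angles in rad, forces in N, time in s.
With the tool pointing down it reaches from about 0.4 to 0.875 m from the base axis. Payload 19.3 kg.
Tool frame: the origin (TCP) lies between the finger pads; the fingertips stand 17 mm ahead of it and the grasp point (between the pads) lies 2 mm behind it (bot.tips_ahead is the z of the fingertips in the tool frame, in m); z points along the fingers, y is the direction in which the jaws open and shut (so a half turn about z gives the same grasp; the last joint's range is limited). The gripper opens to 85 mm and grips with 20 to 120 N. Pads are 22 mm wide; open, the fingers measure 114 mm over their backs; the gripper's body (76 mm by 85 mm) begins 54 mm behind the grasp point. The pads swing forward as they close: fully open they stand 13 mm farther back than shut.
Start: joints at [1.195, 0.521, -0.036, 1.599, 0.021, 1.021, -0.113], TCP at [0.188, -0.596, 0.248] pointing down, gripper open.
Joint ranges: [-2.91, 2.91], [-0.3, 2.13], [-1.5, 1.42], [0.17, 2.43], [-1.26, 4.41], [0.16, 1.93], [-2.52, 2.52]. Speed limits (rad/s): [1.89, 1.89, 2.39, 2.39, 3.01, 3.01, 3.01].

### API

Orientations are given as [roll, pitch, yaw] about the fixed x, y, z axes, in that order (R = Rz(yaw) Ry(pitch) Rx(roll)).
In Python, from workcell import telemetry, cams, job, bot gives the robot as it stands.
- The arm moves only by the tool arm_command, never from a script. Its argument "deltas" is a list of rows, each a list of 7 numbers: the opening, from -1 (shut) to 1 (fully open), so that 0 is half open, then the shift along the tool's x, y, z normalised to -1 to 1, where 1 is 150 mm, then the turn, a rotation vector about the tool's x, y, z normalised to -1 to 1, where 1 is 45 degrees. In form: [[hand, tx, ty, tz, rx, ry, rz], ...]. A call has 1 to 8 rows; each row is the pose to reach, as a shift and turn from the pose commanded when the call began, along the tool's axes at that moment; what a row does not reach only later rows make up. A row lasts 1/8 s, in which the tool goes at most 62.5 mm and 10.7 degrees, less where a joint would pass 70% of its speed; a pose out of reach is approached as far as the arm can. A call with a number of a shift or a turn outside -1 to 1 is refused whole. A call with a gripper value outside its range is refused whole. The fingers move at their own pace and stop on an object; "newtons" is the grip in N (left out, the last holds). Time passes only in rows, so rows that repeat a pose let the fingers close. It gives the time, the measured TCP pose, the force and the opening at its end, in the units of the state.
- telemetry.observe(): the state, without advancing time (a new reading comes with each control period).
- cams.grab_frame(name): name is "scene" or "top" or "wrist"; returns the picture (400x640x3 uint8, blue, green, red); there is no depth.
- cams.get_calibration(name): a dict with "fx", "fy", "cx", "cy" (pixels), "R" (3x3) and "t" (3): a world point X has camera coordinates R X + t. Camera axes: x right, y down, z forward; pixel columns grow to the right and rows downward; lengths in m; the calibration is good to about 2 mm. The wrist camera is an equidistant fisheye: a pixel r from the principal point sees the ray r / f radians off the axis. A picture is of the moment at which its call begins: read the wrist's pose just before it. get_calibration takes no time and is no camera call; for the wrist camera it gives the pose at the moment of the call.
- job.job_done(): hands the job in, once; it reports no verdict.
The state is a dict: "clock": time; "qpos": joint angles; "qd": joint speeds; "joint_efforts": joint torques, N m; "position": TCP position; "tool_rot": TCP orientation; "force": force on the tool from outside, world axes, zero at the start; "moment": the same for the moment, N m; "grip_width": finger opening in m.
Only numpy, scipy, OpenCV 4.12 (cv2) and the standard library are available. Lean on these libraries where they do the work, as an engineer would, in place of code of your own. Each camera call takes 0.05 s, during which the arm holds its last target.

### The job

Of the two small lift stands, lower the one that carries the large medallion: press the release button on top of its lever's grip and, keeping the button pressed, swing the lever all the way down to its stop, then let go so that it locks there. The medallion must ride down on the platform; leave the other stand raised.

Things in the scene. Friction and masses are not known exactly. Their poses are not given: they have to be found in the camera images.
- lift_button_top (a point): Centre of the top face of the release button on the medallion stand's lever: a ribbed aluminium bar 46 mm long (along the lever), 22 wide, 9 proud of the black grip (112 long, 30 wide, 24 thick, reaching 52 mm past the button's centre). x points along the lever to the pivot, z out of the face. It sinks 6 mm at 1 to 3 N, frees the lever from 4.5 mm on, springs back and locks at the next tooth.
- lift_pivot (a point): Hinge of that lever, 70 mm above the table, in the lever's middle plane; the level hinge axis is the point's y. The button's top lies 150 mm along the lever from it and 21 mm above the lever's centre line. The lever points to the robot's side (point's -x) and slopes up 36 degrees at the start, 4 degrees when fully down. Nothing stands beside or under the grip.
- lift_lever (a joint): Angle of that lever in rad: 0 raised and locked (start), 0.559 fully down at its stop. Toothed: without the button it does not move. With the button held in it takes 5 to 8 N at the button (stiff friction, stays where it is left) and lowers the platform 40 mm. Letting the button go locks it.
- spare_lever (a joint): The same for the lever of the other, identical stand, which carries a roll of masking tape: 0 raised, to be left there.
- medallion_center (a point): Centre of the large bronze-brown medallion, a disc 115 mm across and 16 mm thick, lying loose on the round platform (138 mm across) of its stand, 80 mm behind the pivot. Its centre is 133 mm above the table at the start, 93 mm when lowered.
Mind the look-alikes: they are no part of the job. Of the things like the part that bears medallion_center, leave any that is green; of the rest the larger one is meant.

How it is judged:
By the outcome, as a careful person would: the job done as asked, in the order asked, and still so for the second after the job is handed in, with the robot touching nothing.
It also fails if it takes over 32 s, if anything falls off the work surface, if the arm or the gripper's body presses on something with over 40 N, if the wrist force passes 120 N, or if a joint passes its speed limit or range.

## Working session

There is one attempt and no reset: what is moved stays moved. The work goes in short steps, Python scripts to look and compute and a tool call to move; the robot and the scene stay as the last step left them, time stands still between calls to the robot, and variables do not carry over. Pictures are saved under pics/ and viewed, and the job is handed in when it is done.

Besides the shell and the picture viewer there is one more tool, called after ">>>" as name(argument=value, ...) on one line, values as JSON. arm_command: Moves the arm, as the interface text tells. Its arguments: {"type":"object","properties":{"deltas":{"type":"array","items":{"type":"array","items":{"type":"number"}}},"newtons":{"type":"number"}},"required":["deltas"]}

```bash
mkdir -p pics; ls; python3 - <<'E'
from workcell import telemetry, cams, job, bot
import cv2
s=telemetry.observe(); print(s)
for n in ("scene","top"):
    cv2.imwrite(f"pics/{n}0.png",cams.grab_frame(n)); c=cams.get_calibration(n); print(n,c)
print(bot.tips_ahead)
E
```

```text
pics
{'clock': 0.0, 'qpos': array([ 1.19481631,  0.52204497, -0.03634202,  1.60003079,  0.02121602,
        1.02107905, -0.11280805]), 'qd': array([3.21592901e-04, 1.34653362e-03, 1.44232391e-04, 7.09865940e-05,
       1.64409156e-03, 1.12331082e-04, 2.15715085e-05]), 'joint_efforts': array([-5.60806238e-04, -9.27126431e+01,  1.98024474e+00, -3.69932985e+01,
        1.79516687e-02,  8.23674607e-03,  6.75264482e-05]), 'position': array([ 0.18801836, -0.59570372,  0.24769811]), 'tool_rot': array([-3.14041953e+00,  9.04366922e-05,  3.05783515e-01]), 'force': array([ 0.81494385, -0.16286965,  0.88536688]), 'moment': array([-0.00765396, -0.01745295, -0.01818974]), 'grip_width': 0.08536299115901504}
scene {'fx': 385.1041397646241, 'fy': 385.1041397646241, 'cx': 321.30444130555566, 'cy': 204.88390772961645, 'R': array([[ 0.92431408, -0.38143309,  0.01234039],
       [-0.32282182, -0.79871157, -0.50778529],
       [ 0.20354253,  0.46536935, -0.86139527]]), 't': array([-0.56768795,  0.28251339,  0.82895933])}
top {'fx': 415.87391954574645, 'fy': 415.87391954574645, 'cx': 322.9120002644539, 'cy': 198.3992177056855, 'R': array([[ 0.00450096, -0.99997742, -0.00498923],
       [-0.99630052, -0.00405612, -0.08584186],
       [ 0.08581969,  0.00535714, -0.99629628]]), 't': array([0.03367701, 0.61919595, 1.17153669])}
0.017
```

View pics/scene0.png

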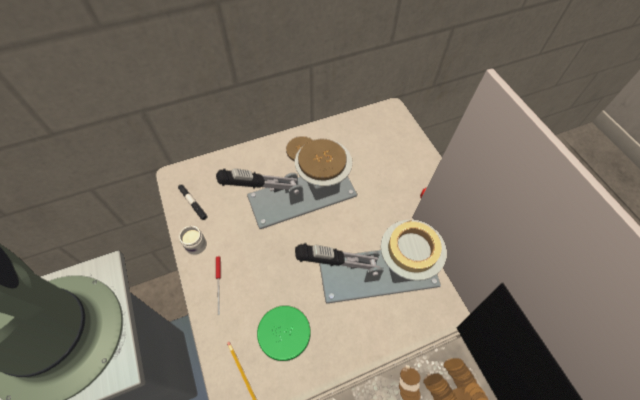

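View pics/top0.png

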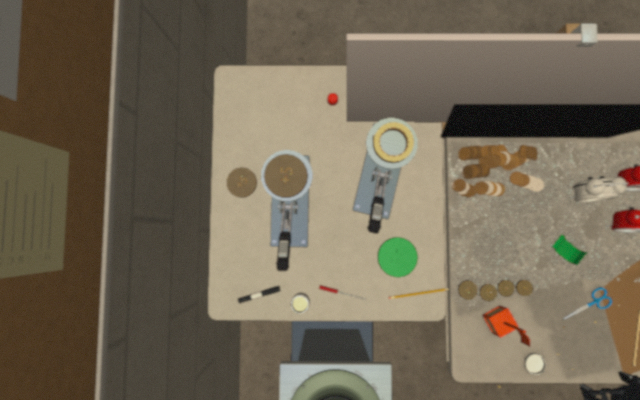

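```bash
python3 - <<'E'
import cv2
a=cv2.imread("pics/top0.png")[140:290,220:350]; cv2.imwrite("pics/top0z.png",cv2.resize(a,None,fx=4,fy=4,interpolation=cv2.INTER_CUBIC))
a=cv2.imread("pics/scene0.png")[125:235,205:365]; cv2.imwrite("pics/scene0z.png",cv2.resize(a,None,fx=5,fy=5,interpolation=cv2.INTER_CUBIC))
E
```

```text
(no output)
```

View pics/top0z.png

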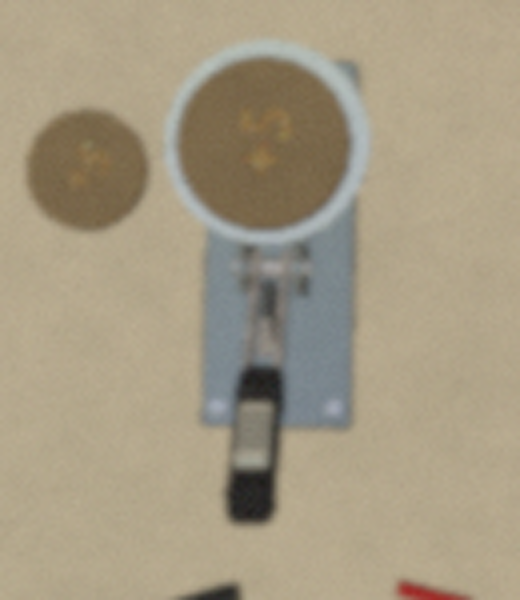

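View pics/scene0z.png

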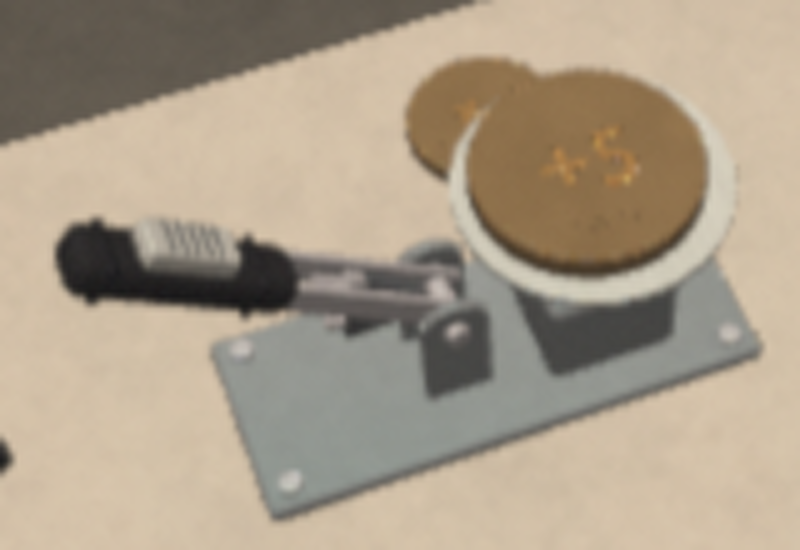

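```bash
cat > h.py <<'E'
import numpy as np
from workcell import telemetry, cams, job, bot
from scipy.optimize import least_squares
C={n:cams.get_calibration(n) for n in("top","scene")}
def proj(n,X):
    c=C[n];p=c["R"]@X+c["t"];return np.array([c["fx"]*p[0]/p[2]+c["cx"],c["fy"]*p[1]/p[2]+c["cy"]])
def plane(n,uv,z):
    c=C[n];d=c["R"].T@np.array([(uv[0]-c["cx"])/c["fx"],(uv[1]-c["cy"])/c["fy"],1]);o=-c["R"].T@c["t"]
    return o+d*(z-o[2])/d[2]
def lever(px,py,yaw,th=np.radians(36)):
    ux=np.array([-np.cos(yaw),-np.sin(yaw),0]) # outwards along lever (horizontal)
    z=np.array([0,0,1]); d=ux*np.cos(th)+z*np.sin(th); n=-ux*np.sin(th)+z*np.cos(th)
    P=np.array([px,py,.07]); return P,P+.15*d+.021*n,d,n,ux
E
python3 - <<'E'
from h import *
zt=lambda u,v:((u+.5)/4-.5+220,(v+.5)/4-.5+140)
zs=lambda u,v:((u+.5)/5-.5+205,(v+.5)/5-.5+125)
bt=zt(252,436);bs=zs(187,247);mt=zt(265,143);ms=zs(587,168)
print(plane("top",bt,.175),plane("scene",bs,.175),plane("top",mt,.141),plane("scene",ms,.141))
def tri(a,b):
    return least_squares(lambda X:np.r_[proj("top",X)-a,proj("scene",X)-b],[.5,0,.1])
for a,b in((bt,bs),(mt,ms)):
    r=tri(a,b);print(r.x,r.fun)
def f(p):
    P,B,d,n,ux=lever(*p); M=P-.08*ux; M=np.array([M[0],M[1],.141])
    return np.r_[proj("top",B)-bt,proj("scene",B)-bs,(proj("top",M)-mt),(proj("scene",M)-ms)]
r=least_squares(f,[.55,.08,0]);print(r.x,r.fun);print(lever(*r.x))
E
```

```text
[0.47990547 0.13562752 0.175     ] [0.47993484 0.1325758  0.175     ] [0.66933161 0.13299258 0.141     ] [0.66823281 0.13128166 0.141     ]
[0.47998025 0.13607408 0.17029599] [ 0.01279543 -0.09545507 -0.08167858  0.01648707]
[0.66943391 0.13336865 0.13795525] [-0.0339981   0.1242975   0.11430439 -0.01833604]
[ 0.58889147  0.13305337 -0.01000191] [ 0.58718332  0.0120587  -0.23850515 -0.58350357  0.28010069  0.16921243
  0.09932225 -0.38986315]
(array([0.58889147, 0.13305337, 0.07      ]), array([0.47988786, 0.13414365, 0.17515714]), array([-0.80897653,  0.00809158,  0.58778525]), array([ 0.58775585, -0.00587887,  0.80901699]), array([-0.99994998,  0.01000174,  0.        ]))
```

```bash
python3 - <<'E'
from h import *
import cv2
print([x for x in dir(bot) if x[0]!='_'])
from scipy.spatial.transform import Rotation as Rot
# spare stand button & edges, wall location
for uv,z in (((376,212),.175),((392,143),.141),((348,120),0.0),((445,135),0.)): print(uv,plane("top",uv,z))
s=telemetry.observe();print(s["clock"])
cv2.imwrite("pics/wrist0.png",cams.grab_frame("wrist"))
E
```

```text
['IKError', 'tips_ahead']
(376, 212) [ 0.57248791 -0.09812092  0.175     ]
(392, 143) [ 0.75637296 -0.14556641  0.141     ]
(348, 120) [ 0.85720417 -0.03756543  0.        ]
(445, 135) [ 0.81248805 -0.32655742  0.        ]
0.1
```

View pics/wrist0.png

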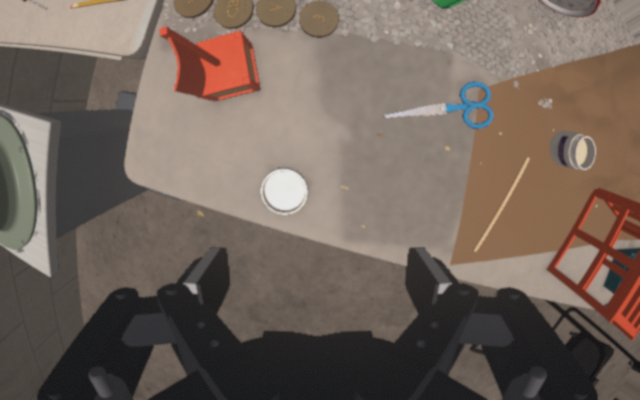

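```bash
cat >> h.py <<'E'
from scipy.spatial.transform import Rotation as Rot
PV=(.5889,.1331,-.010)
def toolR(th,yaw=-.010):  # th = lever slope; tool z=-n, y across lever
    P,B,d,n,ux=lever(*PV,th); z=-n; x=-d; y=np.cross(z,x); return np.c_[x,y,z]
def row(Xt,Rt,s=None):
    s=s or telemetry.observe(); R0=Rot.from_euler("xyz",s["tool_rot"]).as_matrix()
    t=R0.T@(np.asarray(Xt)-s["position"])/.15; r=Rot.from_matrix(R0.T@Rt).as_rotvec()/np.radians(45)
    return np.round(np.r_[t,r],3)
E
python3 - <<'E'
from h import *
c=cams.get_calibration("wrist");s=telemetry.observe();R0=Rot.from_euler("xyz",s["tool_rot"]).as_matrix()
print("cam in tool",R0.T@(-c["R"].T@c["t"]-s["position"]), R0.T@c["R"].T)
I=Rot.from_euler("xyz",[np.pi,0,.15]).as_matrix()
print(row([.28,-.50,.30],I))
print(toolR(np.radians(36)))
E
```

```text
cam in tool [ 0.06868567 -0.00064614 -0.12529853] [[-2.04365064e-04 -9.63120584e-01 -2.69070062e-01]
 [ 9.99999892e-01 -3.09274921e-04  3.47508005e-04]
 [-4.17908735e-04 -2.69069962e-01  9.63120543e-01]]
[ 0.777 -0.425 -0.347 -0.001  0.     0.198]
[[ 0.80897654 -0.00999983 -0.58775586]
 [-0.00809004 -0.99995     0.00587775]
 [-0.58778525  0.         -0.80901699]]
```

>>> arm_command(deltas=[[-1,0.4,-0.2,-0.3,0,0,0.1],[-1,0.78,-0.43,-0.35,0,0,0.2],[-1,0.95,-0.85,-0.35,0,0,0.3],[-1,1,-1,-0.35,0,0,0.39]])

```text
clock: 0.65
position: [0.2869, -0.4053, 0.3008]
tool_rot: [-3.141, -0.0, -0.001]
force: [0.6, -1.1, -1.1]
grip_width: 0.0127
```

```bash
python3 - <<'E'
from h import *
s=telemetry.observe();print(s["clock"],s["position"],s["tool_rot"],s["grip_width"],s["qpos"],s["force"])
for X,th in (([.45,-.38,.31],0),([.48,-.25,.31],15)): print(row(X,toolR(np.radians(th))))
E
```

```text
0.65 [ 0.28689025 -0.40532261  0.30083398] [-3.14131485e+00 -2.46516078e-04 -1.02599062e-03] 0.012681549478185263 [ 0.85881923  0.25801218 -0.02833114  1.86462594  0.0080535   1.0191068
 -0.74461827] [ 0.58290792 -1.1405673  -1.14986357]
[ 1.087 -0.17  -0.061 -0.    -0.     0.011]
[ 1.286e+00 -1.037e+00 -6.100e-02  1.000e-03 -3.340e-01  1.100e-02]
```

>>> arm_command(deltas=[[-1,0.4,-0.15,-0.1,0,0,0],[-1,0.75,-0.35,-0.1,0,-0.1,0],[-1,0.95,-0.65,-0.1,0,-0.2,0],[-1,1,-1,-0.1,0,-0.3,0]])

```text
clock: 1.15
position: [0.4375, -0.256, 0.3153]
tool_rot: [3.141, 0.238, 0.0]
force: [0.0, 1.6, -0.6]
grip_width: 0.0002
```

```bash
python3 - <<'E'
from h import *
s=telemetry.observe();print(s["clock"],s["position"],s["tool_rot"],s["grip_width"],s["qpos"],s["force"])
for X,th in (([.48,-.12,.32],20),([.50,0.02,.31],30)): print(row(X,toolR(np.radians(th))))
E
```

```text
1.15 [ 0.43749977 -0.25603714  0.31530365] [3.14141542e+00 2.38285039e-01 4.90519439e-04] 0.00017139567753057488 [ 0.44379706  0.38022485 -0.11278233  1.67050437  0.12342676  1.3209154
 -1.28025113] [ 0.0387338   1.57650405 -0.64035475]
[ 0.268 -0.907 -0.098  0.004 -0.141  0.013]
[ 0.414 -1.84  -0.065  0.005 -0.363  0.012]
```

>>> arm_command(deltas=[[-1,0.1,-0.35,-0.1,0,-0.05,0],[-1,0.2,-0.75,-0.1,0,-0.1,0],[-1,0.27,-1,-0.1,0,-0.2,0]])

```text
clock: 1.52
position: [0.4793, -0.1052, 0.3213]
tool_rot: [-3.142, 0.394, 0.002]
force: [0.1, -0.8, 0.5]
grip_width: -0.0001
```

```bash
python3 - <<'E'
from h import *
s=telemetry.observe();print(s["clock"],s["position"],s["tool_rot"],s["grip_width"],s["qpos"],s["force"])
P,B,d,n,ux=lever(*PV)
for X,th in (([.50,.03,.29],30),(B+n*.067,36)): print(X,row(X,toolR(np.radians(th))))
E
```

```text
1.525 [ 0.47926685 -0.10524239  0.32134402] [-3.14150741e+00  3.93844040e-01  1.52282421e-03] -6.10146409323657e-05 [ 0.20152724  0.451981   -0.18018249  1.58329532  0.08801694  1.50805204
 -1.56894469] [ 0.10995856 -0.76675394  0.53676929]
[0.5, 0.03, 0.29] [ 0.209 -0.901  0.139  0.006 -0.165  0.013]
[0.51927603 0.13379626 0.22936128] [ 0.484 -1.593  0.463  0.007 -0.299  0.013]
```

>>> arm_command(deltas=[[-1,0.1,-0.35,0,0,-0.1,0],[-1,0.18,-0.75,0,0,-0.2,0],[-1,0.25,-1,0,0,-0.3,0.01],[-1,0.25,-1,0,0,-0.3,0.01]])

```text
clock: 2.02
position: [0.5139, 0.0452, 0.3047]
tool_rot: [3.138, 0.632, -0.005]
force: [0.0, -0.8, 0.1]
grip_width: 0.0001
```

```bash
python3 - <<'E'
from h import *
s=telemetry.observe();print(s["clock"],s["position"],s["tool_rot"],s["grip_width"],s["qpos"],s["force"])
P,B,d,n,ux=lever(*PV)
for X,th in ((B+n*.067,36),(B+n*.037,36)): print(X,row(X,toolR(np.radians(th))))
E
```

```text
2.025 [0.51390506 0.04516647 0.30471619] [ 3.13848781  0.63249598 -0.00485425] 0.00010986158742674601 [-0.01753733  0.654685   -0.2228908   1.37451806 -0.00503752  1.74313114
 -1.81255808] [ 0.04228588 -0.83570164  0.06308424]
[0.51927603 0.13379626 0.22936128] [ 0.324 -0.592  0.384  0.008  0.005  0.005]
[0.50164336 0.1339726  0.20509077] [ 0.324 -0.593  0.584  0.008  0.005  0.005]
```

>>> arm_command(deltas=[[-1,0.1,-0.3,0.05,0,0,0],[-1,0.25,-0.55,0.2,0.005,0,0],[-1,0.324,-0.592,0.38,0.008,0.005,0.005],[-1,0.324,-0.592,0.38,0.008,0.005,0.005],[-1,0.324,-0.592,0.38,0.008,0.005,0.005]])

```text
clock: 2.65
position: [0.521, 0.1295, 0.2328]
tool_rot: [3.14, 0.623, -0.016]
force: [-0.2, 0.3, -0.1]
grip_width: -0.0001
```

```bash
python3 - <<'E'
from h import *
import cv2
s=telemetry.observe();print(s["clock"],s["position"],s["tool_rot"],s["grip_width"],s["qpos"],s["force"])
P,B,d,n,ux=lever(*PV)
for k in (.067,.037,.017): print(row(B+n*k,toolR(np.radians(36))))
cv2.imwrite("pics/scene1.png",cv2.resize(cams.grab_frame("scene")[60:240,140:400],None,fx=3,fy=3,interpolation=cv2.INTER_CUBIC))
cv2.imwrite("pics/wrist1.png",cams.grab_frame("wrist"))
E
```

```text
2.65 [0.52095194 0.12953266 0.2327823 ] [ 3.1400317   0.62287041 -0.01641897] -0.00012125147198695184 [-0.11991406  0.74679209 -0.24435808  1.39081675 -0.04464797  1.60766573
 -1.92595371] [-0.23118937  0.26305428 -0.13769107]
[ 0.004 -0.028  0.025 -0.003 -0.007 -0.007]
[ 0.003 -0.028  0.225 -0.003 -0.007 -0.007]
[ 0.002 -0.028  0.359 -0.003 -0.007 -0.007]
```

View pics/scene1.png

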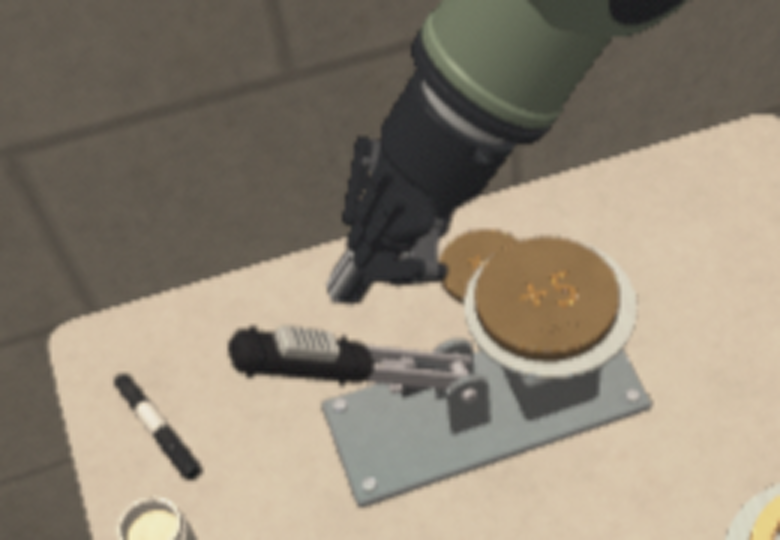

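View pics/wrist1.png

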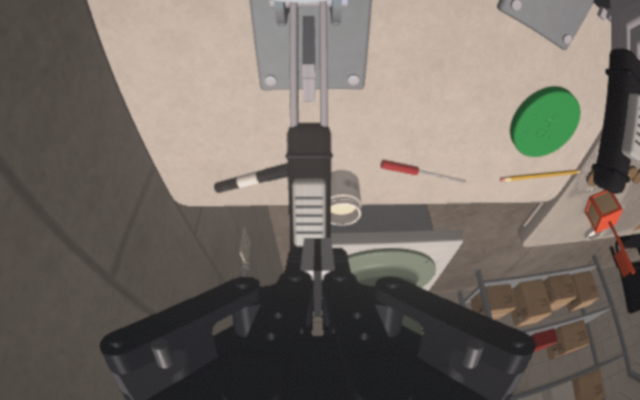

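```bash
python3 - <<'E'
from h import *
c=cams.get_calibration("wrist");print({k:c[k] for k in("fx","cx","cy")})
def ray(uv):
    a=np.array([(uv[0]-c["cx"])/c["fx"],(uv[1]-c["cy"])/c["fy"]]);r=np.linalg.norm(a)
    v=np.r_[a/r*np.sin(r),np.cos(r)];return c["R"].T@v
o=-c["R"].T@c["t"]
P,B,d,n,ux=lever(*PV)
# corners of button top visible: far (top) edge and near
for uv in ((310,180),(309.5,213),(309.5,245),(309,128)):
    v=ray(uv); k=n@(B-o)/(n@v); X=o+k*v; print(uv,X,"along",(X-P)@d,"y",X[1])
for k in (.067,.037,.017,.0): print(row(B+n*k,toolR(np.radians(36))))
E
```

```text
{'fx': 309.70691628693146, 'cx': 317.15023496644267, 'cy': 200.85831795587734}
(310, 180) [0.50212435 0.13543647 0.15901745] along 0.1225415079561888 y 0.13543647329626718
(309.5, 213) [0.4840024  0.13620848 0.17218877] along 0.14494989494660268 y 0.13620847789295037
(309.5, 245) [0.46522207 0.13671063 0.18583644] along 0.16816870578221205 y 0.13671062983126145
(309, 128) [0.52931313 0.13547944 0.13926494] along 0.08893653723811043 y 0.1354794383136008
[ 0.004 -0.027  0.026 -0.003 -0.008 -0.006]
[ 0.003 -0.026  0.226 -0.003 -0.008 -0.006]
[ 0.002 -0.026  0.359 -0.003 -0.008 -0.006]
[ 0.001 -0.026  0.472 -0.003 -0.008 -0.006]
```

>>> arm_command(deltas=[[-1,0.012,-0.038,0.1,0,0,0],[-1,0.012,-0.038,0.25,0,0,0],[-1,0.012,-0.038,0.3,0,0,0],[-1,0.012,-0.038,0.33,0,0,0],[-1,0.012,-0.038,0.35,0,0,0],[-1,0.012,-0.038,0.35,0,0,0]])

```text
clock: 3.5
position: [0.4914, 0.1366, 0.1881]
tool_rot: [3.141, 0.624, -0.015]
force: [0.1, 0.2, 2.1]
grip_width: -0.0003
```

```bash
python3 - <<'E'
from h import *
import cv2
s=telemetry.observe();print(s["clock"],s["position"],s["tool_rot"],s["qpos"],s["force"])
P,B,d,n,ux=lever(*PV)
print("tip height above button plane mm",1000*(n@(s["position"]-n*0-B)-.017), "along",(s["position"]-P)@-ux)
cv2.imwrite("pics/scene2.png",cv2.resize(cams.grab_frame("scene")[100:220,180:360],None,fx=4,fy=4,interpolation=cv2.INTER_CUBIC))
cv2.imwrite("pics/wrist2.png",cams.grab_frame("wrist"))
E
```

```text
3.5 [0.49135292 0.13664021 0.1881308 ] [ 3.14051028  0.62388896 -0.01503984] [-0.12788547  0.75556324 -0.25343059  1.50622887 -0.04573174  1.48292302
 -1.93433136] [0.06480877 0.22396476 2.08946268]
tip height above button plane mm 0.21514270826867785 along -0.09757760652928678
```

View pics/scene2.png

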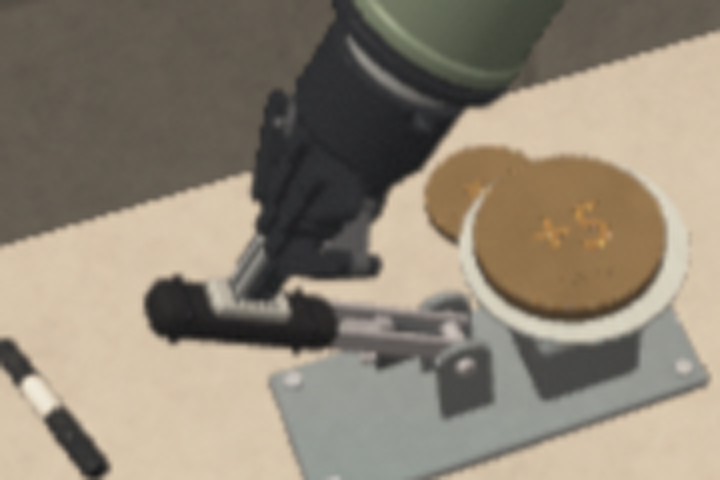

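View pics/wrist2.png

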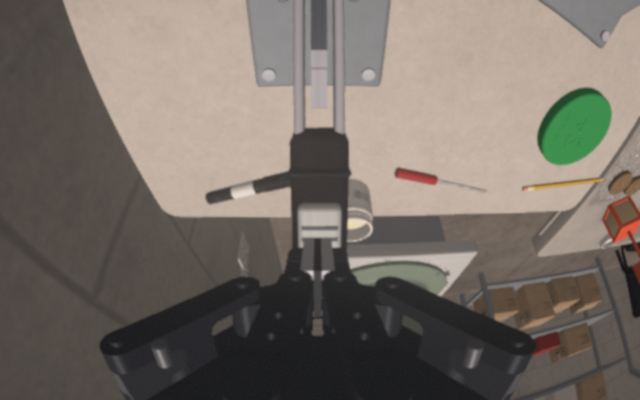

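```bash
cat >> h.py <<'E'
PV2=(.5905,.1355,-.013)
def arc(th,depth,a=.148):
    import h
    P,B,d,n,ux=lever(*PV2,np.radians(th)); z=-n;x=-d;y=np.cross(z,x)
    return P+a*d+(.021+.017-depth)*n, np.c_[x,y,z]
def est(s):
    # lever angle/along/tip height in lever frame for current tool: slope such that tip sits at pressed depth 6mm
    P=lever(*PV2)[0]; R0=Rot.from_euler("xyz",s["tool_rot"]).as_matrix(); tip=s["position"]+.017*R0[:,2]-P
    ux=lever(*PV2)[4]; r=np.hypot(tip@ux,tip[2]); phi=np.arctan2(tip[2],tip@ux)
    h=.015; th=phi-np.arcsin(h/r); return dict(th=np.degrees(th),along=np.sqrt(r*r-h*h),lat=tip@np.array([-ux[1],ux[0],0]),tooltilt=np.degrees(np.arcsin(np.clip(-R0[2,0],-1,1))))
E
python3 - <<'E'
from h import *
s=telemetry.observe();print(est(s))
for th,dp in((36,3),(36,6),(36,8),(34,8),(31,8),(28,8),(25,8),(22,8)): print(th,dp,row(*arc(th,dp/1000),s))
E
```

```text
{'th': np.float64(38.04428967515145), 'along': np.float64(0.15021948640559254), 'lat': np.float64(0.00014624685249166496), 'tooltilt': np.float64(35.74705097446212)}
36 3 [ 0.011 -0.001  0.016 -0.    -0.006 -0.002]
36 6 [ 0.011 -0.001  0.036 -0.    -0.006 -0.002]
36 8 [ 0.011 -0.001  0.049 -0.    -0.006 -0.002]
34 8 [ 0.004 -0.001  0.084 -0.     0.039 -0.002]
31 8 [-0.003 -0.001  0.136 -0.     0.105 -0.002]
28 8 [-0.008 -0.001  0.188 -0.     0.172 -0.002]
25 8 [-0.01  -0.001  0.241  0.     0.239 -0.002]
22 8 [-0.009 -0.001  0.294  0.     0.305 -0.002]
```

>>> arm_command(deltas=[[-1,0,0,0.025,0,0,0],[-1,0,0,0.045,0,0,0],[-1,0,0,0.06,0,0,0],[-1,0,0,0.06,0,0,0]])

```text
clock: 4.1
position: [0.4857, 0.1367, 0.1807]
tool_rot: [3.14, 0.625, -0.015]
force: [0.2, 0.1, 4.0]
grip_width: -0.0002
```

```bash
python3 - <<'E'
from h import *
s=telemetry.observe();print(s["clock"],s["position"],s["force"],s["qpos"],est(s))
for th,dp in((34,8),(31,8),(28,8),(25,8),(22,8),(19,8)): print(th,dp,row(*arc(th,dp/1000,.150),s))
E
```

```text
4.1 [0.48566766 0.13672153 0.18066745] [0.16999557 0.06666451 3.97034504] [-0.12813621  0.75718379 -0.2547297   1.52664509 -0.04547143  1.46156288
 -1.93465127] {'th': np.float64(34.43350904260124), 'along': np.float64(0.14944797823163364), 'lat': np.float64(0.00014210239140847184), 'tooltilt': np.float64(35.78648108598883)}
34 8 [-0.007 -0.001  0.021  0.     0.04  -0.002]
31 8 [-0.015 -0.001  0.074  0.     0.106 -0.002]
28 8 [-0.019 -0.001  0.127  0.     0.173 -0.002]
25 8 [-0.021 -0.001  0.18   0.     0.24  -0.002]
22 8 [-0.02  -0.001  0.234  0.     0.306 -0.002]
19 8 [-0.017 -0.001  0.287  0.     0.373 -0.002]
```

>>> arm_command(deltas=[[-1,-0.007,0,0.03,0,0.04,0],[-1,-0.015,0,0.08,0,0.106,0],[-1,-0.019,0,0.13,0,0.173,0],[-1,-0.021,0,0.185,0,0.24,0],[-1,-0.021,0,0.185,0,0.24,0]])

```text
clock: 4.72
position: [0.4669, 0.1369, 0.1603]
tool_rot: [3.14, 0.435, -0.014]
force: [0.9, -0.4, 4.0]
grip_width: 0.0001
```

```bash
python3 - <<'E'
from h import *
import cv2
s=telemetry.observe();print(s["clock"],s["position"],s["force"],s["qpos"],est(s))
cv2.imwrite("pics/scene3.png",cv2.resize(cams.grab_frame("scene")[100:220,180:360],None,fx=4,fy=4,interpolation=cv2.INTER_CUBIC))
for th,dp in((22,8),(19,8),(16,8),(13,8),(10,8),(7,8),(4,8),(4,6)): print(th,dp,row(*arc(th,dp/1000,.150),s))
E
```

```text
4.725 [0.46691187 0.13691052 0.16031044] [ 0.94866257 -0.42150371  4.02912567] [-0.14399783  0.65162679 -0.25775636  1.71900804 -0.00797828  1.19222134
 -1.96300057] {'th': np.float64(24.08938132950928), 'along': np.float64(0.14994232951609326), 'lat': np.float64(0.0002052867530970809), 'tooltilt': np.float64(24.928829013074242)}
22 8 [-0.008 -0.001  0.05   0.001  0.065 -0.002]
19 8 [-0.014 -0.001  0.103  0.001  0.132 -0.002]
16 8 [-0.018 -0.001  0.156  0.001  0.198 -0.002]
13 8 [-0.019 -0.001  0.21   0.001  0.265 -0.001]
10 8 [-0.017 -0.001  0.263  0.001  0.332 -0.001]
7 8 [-0.012 -0.001  0.316  0.001  0.398 -0.001]
4 8 [-0.004 -0.001  0.369  0.001  0.465 -0.001]
4 6 [-0.009 -0.001  0.357  0.001  0.465 -0.001]
```

View pics/scene3.png

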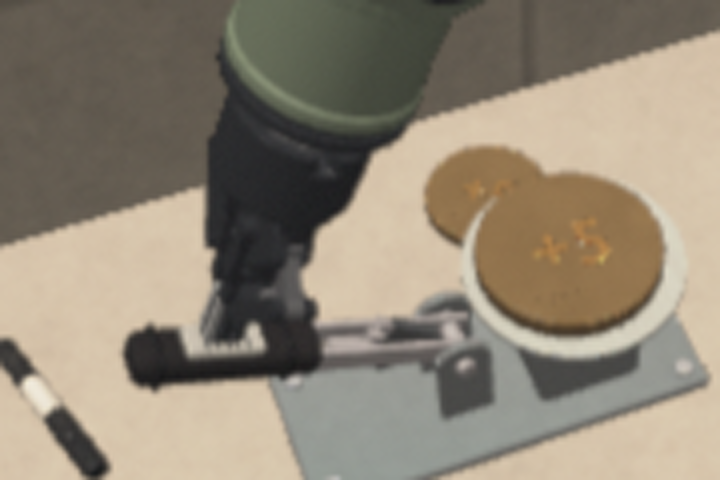

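The picture shows the lever swung about a third of the way. The medallion (zoom 570,250) is riding down with the platform, and the fingertip is still on the button.

>>> arm_command(deltas=[[-1,-0.008,0,0.05,0,0.065,0],[-1,-0.014,0,0.103,0,0.132,0],[-1,-0.018,0,0.156,0,0.198,0],[-1,-0.019,0,0.21,0,0.265,0],[-1,-0.017,0,0.263,0,0.332,0],[-1,-0.012,0,0.316,0,0.398,0],[-1,-0.006,0,0.35,0,0.44,0],[-1,-0.006,0,0.35,0,0.44,0]])

```text
clock: 5.78
position: [0.4445, 0.1373, 0.1127]
tool_rot: [3.14, 0.09, -0.014]
force: [2.1, 0.6, 2.2]
grip_width: 0.0
```

```bash
python3 - <<'E'
from h import *
s=telemetry.observe();print(s["clock"],s["position"],s["force"],s["qpos"],est(s))
for th,dp in((4,6),(4,8),(4,11),(4,14)): print(th,dp,row(*arc(th,dp/1000,.150),s))
E
```

```text
5.775 [0.44452535 0.13728123 0.11273156] [2.14775207 0.6466502  2.23556918] [-0.2383923   0.5288731  -0.21615371  2.04906313  0.11591543  0.65952463
 -2.10997331] {'th': np.float64(4.172135905121402), 'along': np.float64(0.14900344770817786), 'lat': np.float64(0.00013817581780970327), 'tooltilt': np.float64(5.169658014547075)}
4 6 [-0.009 -0.001  0.003  0.002  0.026 -0.002]
4 8 [-0.009 -0.001  0.016  0.002  0.026 -0.002]
4 11 [-0.009 -0.001  0.036  0.002  0.026 -0.002]
4 14 [-0.008 -0.001  0.056  0.002  0.026 -0.002]
```

>>> arm_command(deltas=[[-1,-0.005,0,0.015,0,0.025,0],[-1,-0.005,0,0.025,0,0.025,0],[-1,-0.005,0,0.025,0,0.025,0]])

```text
clock: 6.15
position: [0.4443, 0.1374, 0.111]
tool_rot: [3.14, 0.069, -0.015]
force: [-8.0, -4.2, 57.2]
grip_width: -0.0001
```

```bash
python3 - <<'E'
from h import *
import cv2
s=telemetry.observe();print(s["clock"],s["position"],s["force"],est(s))
cv2.imwrite("pics/scene4.png",cv2.resize(cams.grab_frame("scene")[100:220,180:360],None,fx=4,fy=4,interpolation=cv2.INTER_CUBIC))
E
```

```text
6.15 [0.44428679 0.13738363 0.11101033] [-8.03429222 -4.21875067 57.24197725] {'th': np.float64(3.5029100221029656), 'along': np.float64(0.14859284516796295), 'lat': np.float64(3.342959744833108e-05), 'tooltilt': np.float64(3.957765104108156)}
```

View pics/scene4.png

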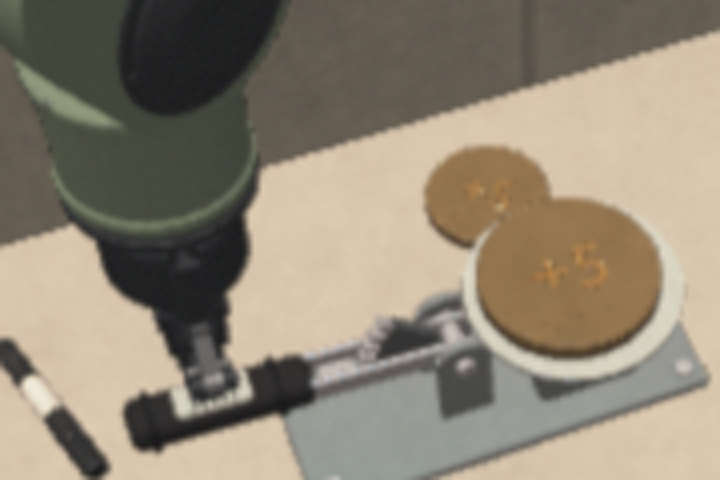

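The lever is at its stop: the force jumped to 57 N and the slope reads about 4°. I'm releasing straight up now.

>>> arm_command(deltas=[[-1,0,0,-0.03,0,0,0],[-1,0,0,-0.08,0,0,0],[-1,0,0,-0.2,0,0,0],[-1,0,0,-0.45,0,0,0],[-1,0,0,-0.8,0,0,0],[-1,0,0,-1,0,0,0],[-1,0,0,-1,0,0,0]])

```text
clock: 7.08
position: [0.4544, 0.1374, 0.2605]
tool_rot: [3.142, 0.068, -0.015]
force: [0.1, -0.8, -0.7]
grip_width: -0.0004
```

```bash
python3 - <<'E'
from h import *
import cv2
s=telemetry.observe();print(s["clock"],s["position"],s["force"])
cv2.imwrite("pics/scene5.png",cv2.resize(cams.grab_frame("scene")[100:300,180:460],None,fx=2.8,fy=2.8,interpolation=cv2.INTER_CUBIC))
cv2.imwrite("pics/wrist5.png",cams.grab_frame("wrist"))
for th in (4,6,36):
    P,B,d,n,ux=lever(*PV2,np.radians(th)); print(th,[ (proj("scene",X)-[180,100])*2.8 for X in (B,P+.202*d)])
M=P-.08*ux
for z in (.133,.093): print(z,(proj("scene",np.r_[M[:2],z+.008])-[180,100])*2.8)
E
```

```text
7.075 [0.45443062 0.13743748 0.26049443] [ 0.06252347 -0.82136294 -0.66837273]
4 [array([142.82292227, 267.73594237]), array([ 84.41832906, 298.36564019])]
6 [array([143.04125532, 264.00062027]), array([ 83.1475457 , 293.86355615])]
36 [array([173.91668696, 202.22350517]), array([101.35050598, 213.04456221])]
0.133 [398.63898991 159.35212699]
0.093 [397.96400385 187.54517737]
```

View pics/scene5.png

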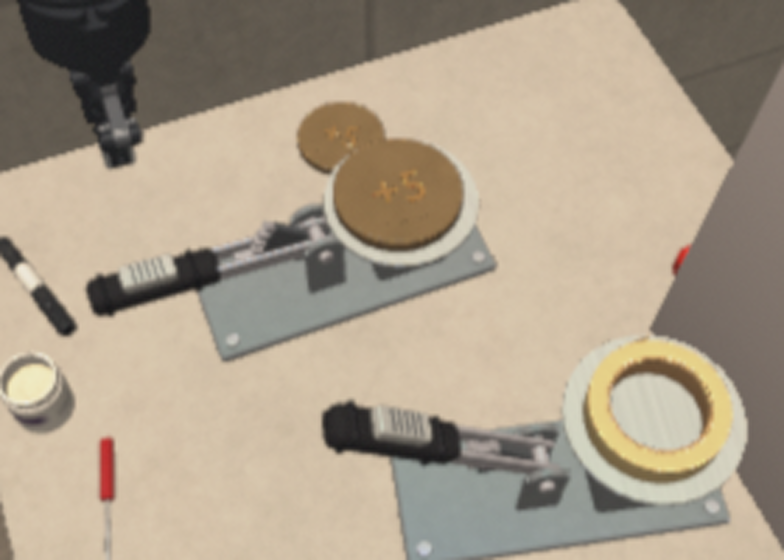

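View pics/wrist5.png

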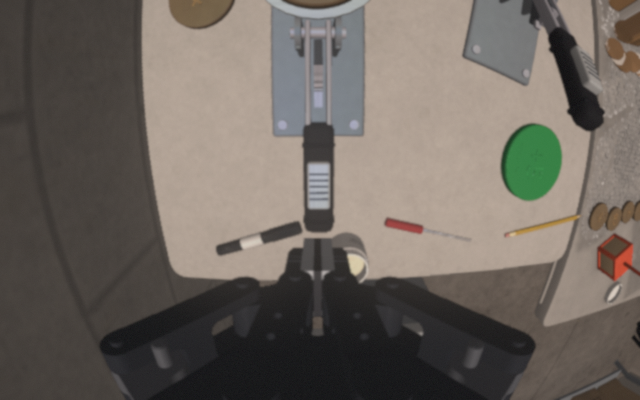

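```bash
python3 -c "
from workcell import job
print(job.job_done())"
```

```text
the job is handed in; nothing more can be done
None
```

I lowered the medallion stand. I pressed its release button with the shut fingertips, swung the lever down along its arc to the stop, then let go straight up. The job was handed in at about 7.2 s.

**Last checks:**
- **Stop reached:** with the button held, the fingertips put the lever at about 3.5–4° and the wrist force rose to 57 N. That is well above the 5–8 N needed to swing it, but under the 120 N limit.
- **Lock:** after release the lever stayed down and the button looked sprung back. I didn't test the lock by pushing on the lever.
- **Medallion:** it is lying centred on the platform. In the scene view it dropped about 29 px, against 28 px expected for 40 mm.
- **Other stand:** the tape-roll stand is still raised and untouched, and the gripper is clear of everything with no contact force.

**Disagreements:** the wrist camera put the button about 5 mm nearer the pivot along the lever and 2 mm to the left of the first two-camera estimate. I used values in between, which kept the tip near the middle of the button. After release, the button and medallion appeared 5–6 px (about 2 real pixels) from the predicted positions in the enlarged scene picture.

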